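# Feel for the notch and lock the parts chest

## Robot

A 6-joint arm with a two-finger parallel gripper is mounted at the origin on the work surface. World frame = base frame: x ahead of the robot, y to its left, z up, the work surface at z = 0. Lengths are in m, angles in degrees, forces in N, time in s.
With the tool pointing down it reaches from about 0.375 to 0.9 m from the base axis. Payload 3.1 kg.
Tool frame: the origin (TCP) lies midway between the tips of the shut fingers; the grasp point (between the pads) lies bot.pinch_z behind it (bot.pinch_z is the distance from the TCP to the grasp point, in m); z points along the fingers, y is the direction in which the jaws open and shut (so a half turn about z gives the same grasp; the last joint's range is limited). The gripper opens to 87 mm and grips with 3 to 60 N. Pads are 19 mm wide; open, the fingers measure 117 mm over their backs; the gripper's body (75 mm by 190 mm) begins 51 mm behind the grasp point.
Start: joints at [-83.509, 30.224, 82.088, -0, 67.689, -10.227], TCP at [0.18, -0.599, 0.223] pointing down, gripper open.
Joint ranges: [-176.69, 176.69], [-43.24, 126.21], [12.49, 139.97], [-82, 262], [0, 151.66], [-163.58, 163.58]. Speed limits (degrees/s): [159.86, 159.86, 180, 180, 180, 180].

## Interface

Orientations are given as a 3x3 rotation matrix whose columns are the frame's x, y, z axes.
In Python, from rig import bot gives the robot as it stands.
- The arm moves only by the tool apply_moves, never from a script. Its argument "motion" is text: rows parted by semicolons, each of 7 numbers parted by spaces: the shift along the tool's x, y, z in m, then the turn, a rotation vector about the tool's x, y, z in degrees, then the finger opening in m, from 0 to 0.087. A call has exactly 8 rows; each row is the pose to reach, as a shift and turn from the pose commanded when the call began, along the tool's axes at that moment; what a row does not reach only later rows make up. A row lasts 1/8 s, in which the tool goes at most 62.5 mm and 10.7 degrees, less where a joint would pass 70% of its speed; a pose out of reach is approached as far as the arm can. A call with a gripper value outside its range is refused whole. The fingers move at their own pace and stop on an object; the grip force is fixed at half the most. Time passes only in rows, so rows that repeat a pose let the fingers close, or fill a call up. It gives the time, the measured TCP pose, the force and the opening at its end, in the units of the state.
- bot.read_state(): the state, without advancing time (a new reading comes with each control period).
- bot.capture(name): name is "side" or "top" or "wrist"; returns the picture (420x560x3 uint8, red, green, blue); there is no depth.
- bot.get_calibration(name): a dict with "fx", "fy", "cx", "cy" (pixels), "rvec" (rotation vector, rad) and "tvec" (3), from world to camera coordinates, as OpenCV has them. Camera axes: x right, y down, z forward; pixel columns grow to the right and rows downward; lengths in m; the calibration is good to about 2 mm. A picture is of the moment at which its call begins: read the wrist's pose just before it. get_calibration takes no time and is no camera call; for the wrist camera it gives the pose at the moment of the call.
- bot.hand_in(): hands the job in, once; it reports no verdict.
Trained networks look in the newest picture that a camera, given by its name, has taken for a name from the list of things; names that differ only in an ending like _2 or _b are one class to them, and where a whole thing is asked for, a point or a joint stands for the part that bears it (a point fixed in the world has none). Each returns a list of dicts, best first, with "p" (0 to 1); they miss things now and then, are a little off and sometimes report something else, mostly with a low value. They report only what shows in the picture. A call takes as long as a camera call.
- bot.find_in(name, camera): "point" ([x, y, z] in m, in world coordinates, good to about 4 mm: the middle of the surface that is visible of it).
The state is a dict: "time_s": time; "joint_positions": joint angles; "qvel": joint speeds; "tau": joint torques, N m; "position": TCP position; "tcp_rot": TCP orientation; "force": force on the tool from outside, world axes, zero at the start; "moment": the same for the moment, N m; "opening": opening from 0.0 (shut) to 1.0 (fully open).
Only numpy, scipy, OpenCV 4.12 (cv2) and the standard library are available. Lean on these libraries where they do the work, as an engineer would, in place of code of your own. Each camera call takes 0.05 s, during which the arm holds its last target.

## Task

Lock the green parts chest: starting close beside the yellow guide, run a closed fingertip along the top edge of the dark steel lock bar until you find the notch in it, then press the brass catch sunk inside the notch all the way down, where it stays, and take the hand away. Do not pick up anything, and leave the things lying on and around the chest where they are.

Things in the scene. Friction and masses are not known exactly. Their poses are not given: they have to be found in the camera images.
- chest: Green steel parts chest, fixed, 240 (x) x 400 (y) x 110 (z) mm. Origin: centre of its underside on the bench; x away from the robot, y to the left, z up; yaw varies by 0.2 rad. Over its front top edge (x = -85 mm), parallel to its y axis, runs a dark steel lock bar, held fast, 30 mm thick, sticking out at both sides by varying amounts. The bar's place along y varies and is not reported.
- start_mark (a point): Point on the centre line of the bar's flat level top, 145 mm above the bench, 20 mm from the inner face of the yellow guide (chest y = +130 mm). The sweep starts within 25 mm of it and goes towards the chest's -y. The two guides are 20 mm wide along the bar, stand 9 mm above its top, and are centred at y = +160 (yellow) and -160 mm (grey).
- far_end (a point): Point on the centre line of the bar's top at the grey guide's inner face (chest y = -150 mm). Between the guides the top is unbroken but for one notch, 46 mm wide along the bar, open upwards, to the front and to the back. Its centre lies anywhere from chest y = +25 to -105 mm. In it, 6 to 8 mm below the bar's top, is the flat top of the brass catch, 26 x 43 mm.
- catch (a joint): How far the brass catch is pressed, m: 0 = up (6 mm below the bar's top), 0.010 = fully down at a hard stop (16 mm below the bar's top). It slides straight down against about 7 N of friction, has no spring and stays where it is left. Starts at 0 to 0.002.
- screwdriver: Screwdriver lying on the chest's lid behind the bar, under 40 mm high. Loose bystander: leave it alone. Origin: centre of its underside.
- tin: Small steel bowl, 68 mm wide, 36 mm high, standing on the chest's lid behind the bar. Loose bystander: leave it alone. Origin: centre of its underside.
- wrench: Flat steel wrench lying on the chest's lid behind the screwdriver. Loose bystander: leave it alone. Origin: centre of its underside.
- oil_can: Red closed can, 64 mm across, 130 mm high, on the bench left of the chest. Loose bystander: leave it alone. Origin: centre of its underside.
- jar: Closed glass jar, 68 mm across, 85 mm high, on the bench right of the chest. Loose bystander: leave it alone. Origin: centre of its underside.
- mug: White mug, 76 mm across, 85 mm high, on the bench left of the chest. Loose bystander: leave it alone. Origin: centre of its underside.
- hammer: Hammer lying on the bench, right of the chest. Loose bystander: leave it alone. Origin: centre of its underside.

How it is judged (in metres and radians):
On the way, in this order (a step that is already met when the one before it is completed fails the run):
1. a fingertip touches the bar's top within 50 mm of the yellow guide (contact force between the fingers and chest above 0.3 N and x of the grasp point in the frame of chest between -0.13 and -0.04 m and z of the grasp point in the frame of chest above 0.135 m and y of the grasp point in the frame of chest above 0.1 m and value of joint catch below 0.004 m), for 0.05 s.
2. it touches the bar's top further along, 65 to 100 mm from the yellow guide (contact force between the fingers and chest above 0.3 N and x of the grasp point in the frame of chest between -0.13 and -0.04 m and z of the grasp point in the frame of chest above 0.135 m and y of the grasp point in the frame of chest between 0.05 and 0.085 m and value of joint catch below 0.004 m), for 0.05 s.
3. a finger in the notch presses the catch all the way down (value of joint catch above 0.0085 m and contact force between the fingers and chest above 0.5 N), for 0.05 s.
At the end, for the whole second after the job is handed in: The catch stays pressed, at least 8.5 of its 10 mm down; every loose thing lies within 20 mm of where it was (value of joint catch above 0.0085 m and distance of each of screwdriver, tin, wrench, oil_can, jar, mug, hammer from where it was at the start of the episode below 0.02 m); the robot touches nothing.
It fails at once if a thing lying on or around the chest is moved or lifted by more than 20 mm (distance of any of screwdriver, tin, wrench, oil_can, jar, mug, hammer from where it was at the start of the episode above 0.02 m).
It also fails if it takes over 58 s, if anything falls off the work surface, if the arm or the gripper's body presses on something with over 40 N, if the wrist force passes 120 N, or if a joint passes its speed limit or range.

## Working session

There is one attempt and no reset: what is moved stays moved. The work goes in short steps, Python scripts to look and compute and a tool call to move; the robot and the scene stay as the last step left them, time stands still between calls to the robot, and variables do not carry over. Pictures are saved under pics/ and viewed, and the job is handed in when it is done.

Besides the shell and the picture viewer there is one more tool, called in YAML: its name, and indented under it one key for each argument. apply_moves: Moves the arm, as the interface text tells. Its arguments: {"type":"object","properties":{"motion":{"type":"string"}},"required":["motion"]}

```bash
ls; mkdir -p pics
python3 - <<'E'
from rig import bot
import cv2
s=bot.read_state(); print({k:s[k] for k in('time_s','position','tcp_rot','force','opening')}, bot.pinch_z)
for n in('side','top','wrist'):
    im=bot.capture(n); cv2.imwrite(f'pics/{n}0.png',im[:,:,::-1]); c=bot.get_calibration(n); print(n,c)
    for t in ('chest','start_mark','far_end','catch'):
        try: print(t,bot.find_in(t,n)[:2])
        except Exception as e: print(t,e)
E
```

```text
pics
{'time_s': 0.0, 'position': array([ 0.17974391, -0.59784237,  0.22157487]), 'tcp_rot': array([[ 9.57709110e-01,  2.87738051e-01, -2.72918311e-04],
       [ 2.87737968e-01, -9.57706819e-01,  2.12364626e-03],
       [ 3.49678109e-04, -2.11236433e-03, -9.99997708e-01]]), 'force': array([-0.56447215, -0.04660052, -0.60003017]), 'opening': 0.9975014581655544} 0.0187
side {'fx': 388.09419432965535, 'fy': 388.09419432965535, 'cx': 285.9117829939571, 'cy': 207.42116604329408, 'rvec': array([ 0.40547369, -2.73196747,  1.25108998]), 'tvec': array([0.56265991, 0.20285885, 1.10649877])}
chest [{'point': [0.5926, 0.1142, 0.1064], 'p': 0.97}]
start_mark [{'point': [0.5879, 0.1103, 0.108], 'p': 0.97}, {'point': [0.5435, -0.3628, 0.067], 'p': 0.4}]
far_end [{'point': [0.588, 0.1113, 0.1134], 'p': 0.76}]
catch [{'point': [0.5291, 0.0202, 0.1398], 'p': 0.37}]
top {'fx': 448.76200267614166, 'fy': 448.76200267614166, 'cx': 283.3267520116652, 'cy': 210.29959921288037, 'rvec': array([ 2.16910816, -2.1905001 ,  0.05811924]), 'tvec': array([0.03558637, 0.5846049 , 1.43703205])}
chest [{'point': [0.5894, 0.0086, 0.1103], 'p': 0.6}]
start_mark [{'point': [0.5922, 0.0147, 0.1112], 'p': 0.63}]
far_end [{'point': [0.5936, 0.0106, 0.1118], 'p': 0.79}, {'point': [0.6105, 0.4511, 0.1309], 'p': 0.3}]
catch [{'point': [0.5267, 0.022, 0.1418], 'p': 0.41}, {'point': [0.5907, 0.0159, 0.1104], 'p': 0.25}]
wrist {'fx': 337.9733310208932, 'fy': 337.9733310208932, 'cx': 283.726517511376, 'cy': 211.80704347155233, 'rvec': array([-2.32120613,  1.72634096,  0.25840483]), 'tvec': array([-0.6250119 , -0.03554031,  0.39016121])}
chest []
start_mark []
far_end []
catch []
```

View pics/top0.png

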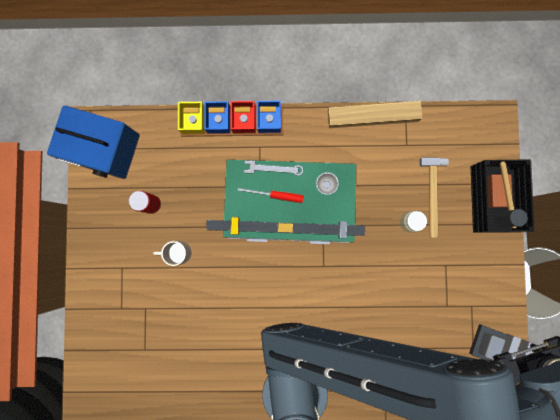

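View pics/side0.png

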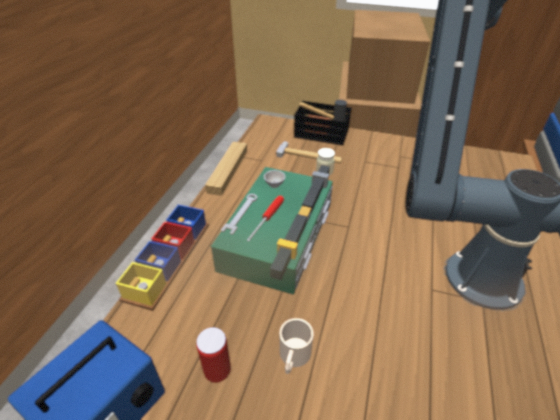

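The top view shows the bar running from about (207,225) to (365,231). The yellow guide is near (235,226), a brass patch near (285,228) and the grey guide near (343,229). Next I'll localise these more precisely.

```bash
cat > h.py <<'E'
import numpy as np, cv2
from rig import bot
def ray(n,uv,z,c=None):
    c=c or bot.get_calibration(n); R=cv2.Rodrigues(np.array(c['rvec']))[0]; t=np.array(c['tvec']).ravel()
    d=R.T@np.array([(uv[0]-c['cx'])/c['fx'],(uv[1]-c['cy'])/c['fy'],1]); o=-R.T@t
    return o+d*(z-o[2])/d[2]
def proj(n,P,c=None):
    c=c or bot.get_calibration(n)
    return cv2.projectPoints(np.array(P,float).reshape(-1,3),np.array(c['rvec']),np.array(c['tvec']),np.array([[c['fx'],0,c['cx']],[0,c['fy'],c['cy']],[0,0,1.]]),None)[0].reshape(-1,2)
E
python3 - <<'E'
from h import *
im=cv2.imread('pics/top0.png'); 
hsv=cv2.cvtColor(im,cv2.COLOR_BGR2HSV)
m=cv2.inRange(hsv,(18,90,90),(35,255,255)); m[:210]=0; m[245:]=0; m[:,:200]=0;m[:,370:]=0
n,l,st,ce=cv2.connectedComponentsWithStats(m)
for i in range(1,n):
    if st[i,4]>20: print(st[i],ce[i],[ray('top',ce[i],z).round(4) for z in(.154,.138)])
# lid corners: green mask
g=cv2.inRange(hsv,(60,80,40),(95,255,200)); g[:150]=0;g[250:]=0;g[:,:215]=0;g[:,365:]=0
p=cv2.findNonZero(g); print(cv2.boxPoints(cv2.minAreaRect(p)))
cr=cv2.resize(im[150:255,195:375],None,fx=4.4,fy=4.4,interpolation=cv2.INTER_CUBIC); cv2.imwrite('pics/topcrop.png',cr)
s=cv2.imread('pics/side0.png'); cv2.imwrite('pics/sidecrop.png',cv2.resize(s[160:290,205:345],None,fx=4.5,fy=4.5,interpolation=cv2.INTER_CUBIC))
E
```

```text
[230 217  10  18 141] [234.41843972 225.43971631] [array([0.5326, 0.1724, 0.154 ]), array([0.5332, 0.1744, 0.138 ])]
[278 223  15  10 137] [285.08029197 227.13868613] [array([0.5261, 0.0232, 0.154 ]), array([0.5266, 0.0234, 0.138 ])]
[[223.23184 236.50827]
 [225.9949  159.14267]
 [356.11465 163.7898 ]
 [353.3516  241.1554 ]]
```

View pics/topcrop.png

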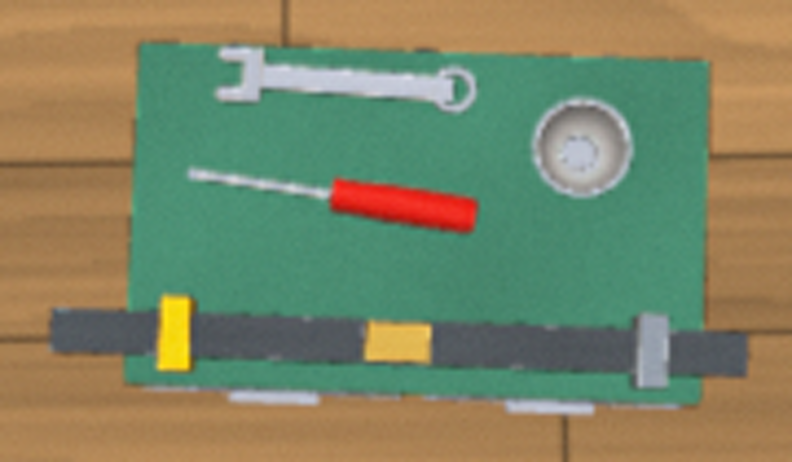

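View pics/sidecrop.png

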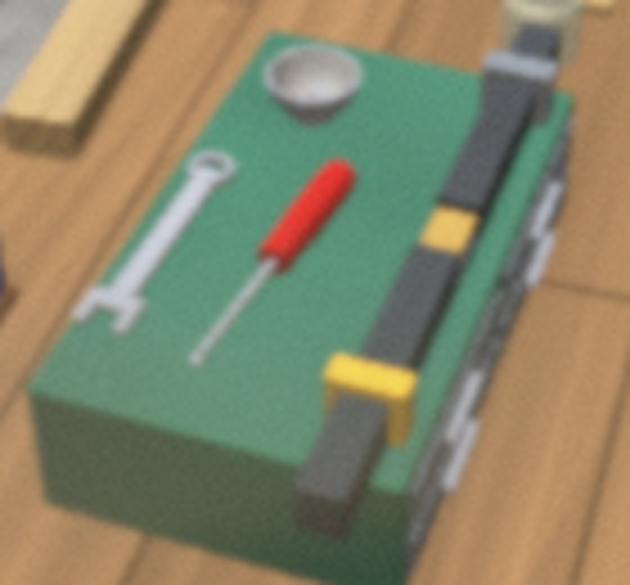

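Run:
```python
from h import *
def tc(x,y): return (x/4.4-.5+.11+195, y/4.4-.39+150)
Y=ray('top',tc(174.5,333),.154); G=ray('top',tc(652.5,350.5),.154); C=ray('top',tc(398.5,342),.138)
def sc(x,y): return (x/4.5-.4+205, y/4.5-.4+160)
Ys=ray('side',sc(371,367),.154); Gs=ray('side',sc(521,63),.154); Cs=ray('side',sc(449,230),.138)
cor=[ray('top',tc(*q),.110) for q in((140,44),(710,62),(701,404),(126,382))]
print(Y,G,C,np.linalg.norm(Y-G)); print(Ys,Gs,Cs,np.linalg.norm(Ys-Gs))
print(np.array(cor).round(4)); e=cor[0]-cor[1]; e2=cor[3]-cor[2]
print([np.degrees(np.arctan2(-v[0],v[1])) for v in (Y-G,Ys-Gs,e,e2)])
print('chest centre',np.mean(cor,0))
for a,b,c in((Y,G,C),(Ys,Gs,Cs)):
    u=(a-b)/np.linalg.norm(a-b); m=(a+b)/2; print('mid',m,'catch y',(c-m)@u)
for n in('screwdriver','tin','wrench','oil_can','jar','mug','hammer'):
    print(n,bot.find_in(n,'top')[:1],bot.find_in(n,'side')[:1])
```

```text
[0.53303727 0.17288195 0.154     ] [ 0.51823322 -0.14633579  0.154     ] [0.52603001 0.02312909 0.138     ] 0.31956082662662316
[0.5360293  0.16758919 0.154     ] [ 0.51944596 -0.14630486  0.154     ] [0.52710873 0.02199349 0.138     ] 0.314331803332427
[[ 0.7369  0.2021  0.11  ]
 [ 0.7194 -0.1951  0.11  ]
 [ 0.4822 -0.1841  0.11  ]
 [ 0.5011  0.212   0.11  ]]
[np.float64(-2.6552471995510074), np.float64(-3.024183439283568), np.float64(-2.5114386225364), np.float64(-2.7237255601744574)]
chest centre [0.60990417 0.00871601 0.11      ]
mid [0.52563525 0.01327308 0.154     ] catch y 0.009863714399599629
mid [0.52773763 0.01064216 0.154     ] catch y 0.011302335806889906
screwdriver [{'point': [0.6272, 0.0299, 0.1278], 'p': 0.83}] [{'point': [0.6293, 0.0415, 0.1299], 'p': 0.66}]
tin [{'point': [0.6575, -0.1008, 0.1268], 'p': 0.97}] [{'point': [0.6598, -0.1137, 0.139], 'p': 0.82}]
wrench [{'point': [0.7075, 0.064, 0.1173], 'p': 0.56}] [{'point': [0.7089, 0.0772, 0.1155], 'p': 0.83}]
oil_can [{'point': [0.61, 0.4507, 0.1327], 'p': 0.7}] [{'point': [0.6036, 0.4831, 0.1147], 'p': 0.66}]
jar [{'point': [0.5458, -0.3708, 0.0843], 'p': 0.98}] [{'point': [0.5432, -0.3629, 0.0658], 'p': 0.78}]
mug [{'point': [0.4525, 0.3793, 0.0273], 'p': 0.81}] [{'point': [0.4529, 0.3751, 0.0519], 'p': 0.93}]
hammer [{'point': [0.6473, -0.4511, 0.0244], 'p': 0.92}] [{'point': [0.6796, -0.4443, 0.0216], 'p': 0.56}]
```

apply_moves:
  motion: "0.0407 -0.04 -0.004 0 0 -8.8 0; 0.0815 -0.08 -0.008 0 0 -17.65 0; 0.1222 -0.12 -0.011 0 0 -26.5 0; 0.163 -0.16 -0.015 0 0 -35.3 0; 0.2037 -0.2 -0.019 0 0 -44.1 0; 0.2444 -0.24 -0.022 0 0 -52.9 0; 0.2852 -0.28 -0.026 0 0 -61.8 0; 0.326 -0.32 -0.03 0 0 -70.6 0"

```text
time_s: 2.45
position: [0.4008, -0.1968, 0.253]
tcp_rot: [[0.042, 0.999, 0.001], [0.999, -0.042, -0.001], [-0.001, 0.001, -1.0]]
force: [0.7, -0.3, -0.4]
opening: 0.172
```

Run:
```python
from h import *
s=bot.read_state(); print({k:s[k] for k in('time_s','position','tcp_rot','force','opening','joint_positions')})
```

```text
{'time_s': 2.45, 'position': array([ 0.4008242 , -0.19680945,  0.25302354]), 'tcp_rot': array([[ 4.21291708e-02,  9.99111697e-01,  9.74389527e-04],
       [ 9.99111966e-01, -4.21285157e-02, -6.83366570e-04],
       [-6.41709950e-04,  1.00231390e-03, -9.99999292e-01]]), 'force': array([ 0.71960384, -0.29566041, -0.3700159 ]), 'opening': 0.17194123218766783, 'joint_positions': array([-4.05497337e+01,  1.39349467e+01,  1.04413720e+02,  7.44006292e-03,
        6.15834582e+01, -3.81387500e+01])}
```

apply_moves:
  motion: "0.048 0.0165 0 0 0 0 0; 0.097 0.033 0 0 0 0 0; 0.145 0.05 0 0 0 0 0; 0.194 0.067 0 0 0 0 0; 0.242 0.0835 0 0 0 0 0; 0.291 0.1 0.01 0 0 0 0; 0.339 0.117 0.03 0 0 0 0; 0.339 0.117 0.04 0 0 0 0"

```text
time_s: 3.45
position: [0.5333, 0.1378, 0.2116]
tcp_rot: [[0.042, 0.999, 0.0], [0.999, -0.042, 0.001], [0.001, 0.0, -1.0]]
force: [-0.5, 0.1, -0.3]
opening: 0.004
```

Run:
```python
from h import *
s=bot.read_state(); print({k:s[k] for k in('time_s','position','tcp_rot','force','opening')})
for n in('wrist','side','top'):
    im=bot.capture(n); cv2.imwrite(f'pics/{n}1.png',im[:,:,::-1])
    c=bot.get_calibration(n)
    u=np.array([.0463,.9989,0]);m=np.array([.526,.0125,0])
    print(n,[proj(n,m+u*y+[0,0,z],c).round(1).tolist() for y,z in((.16,.154),(.13,.145),(.033,.145),(-.013,.145))], proj(n,s['position']).round(1))
```

```text
{'time_s': 3.45, 'position': array([0.53328383, 0.13779056, 0.21161985]), 'tcp_rot': array([[ 4.20861188e-02,  9.99113966e-01,  2.04184903e-04],
       [ 9.99113811e-01, -4.20862318e-02,  5.84924685e-04],
       [ 5.92999795e-04,  1.79386747e-04, -9.99999808e-01]]), 'force': array([-0.48691514,  0.0925933 , -0.25298447]), 'opening': 0.004343342028352417}
wrist [[[285.0, 178.8]], [[284.9, 218.3]], [[284.4, 335.3]], [[284.2, 382.6]]] [[287.7 266.4]]
side [[[287.5, 242.6]], [[291.2, 237.3]], [[302.2, 214.1]], [[307.0, 204.1]]] [[291.7 217.3]]
top [[[234.5, 225.2]], [[244.9, 225.6]], [[277.6, 226.8]], [[293.1, 227.4]]] [[244.2 224.4]]
```

View pics/wrist1.png

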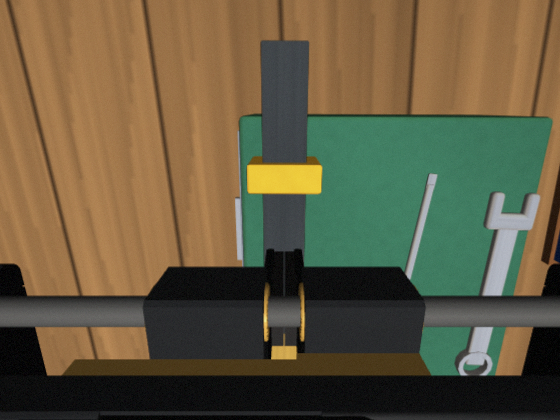

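View pics/side1.png

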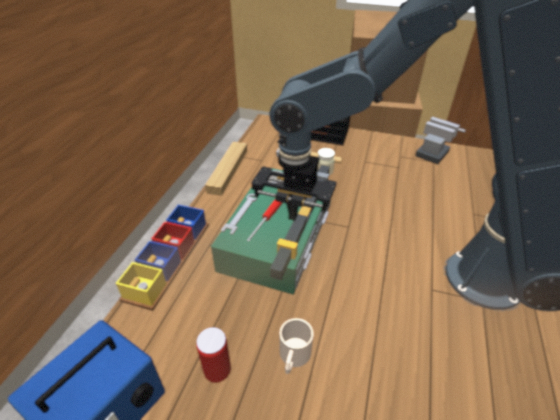

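The wrist view shows the bar centred at column 285, in line with the fingertips, and the yellow guide at (285,175). That agrees with the predicted position to within 2 mm. I'll descend next.

apply_moves:
  motion: "0 0 0.02 0 0 0 0; 0 0 0.04 0 0 0 0; 0 0 0.055 0 0 0 0; 0 0 0.06 0 0 0 0; 0 0 0.062 0 0 0 0; 0 0 0.064 0 0 0 0; 0 0 0.066 0 0 0 0; 0 0 0.067 0 0 0 0"

```text
time_s: 4.6
position: [0.5328, 0.1349, 0.1457]
tcp_rot: [[0.047, 0.999, 0.0], [0.999, -0.047, 0.0], [0.0, 0.0, -1.0]]
force: [0.5, -0.2, -0.1]
opening: 0.006
```

apply_moves:
  motion: "0 0 0.0005 0 0 0 0; 0 0 0.001 0 0 0 0; 0 0 0.0015 0 0 0 0; 0 0 0.002 0 0 0 0; 0 0 0.002 0 0 0 0; 0 0 0.002 0 0 0 0; 0 0 0.002 0 0 0 0; 0 0 0.002 0 0 0 0"

```text
time_s: 5.6
position: [0.5328, 0.135, 0.1454]
tcp_rot: [[0.046, 0.999, 0.001], [0.999, -0.046, -0.0], [0.0, 0.001, -1.0]]
force: [-3.0, -0.6, 11.1]
opening: 0.003
```

apply_moves:
  motion: "-0.003 0 -0.0003 0 0 0 0; -0.009 0 -0.0003 0 0 0 0; -0.016 0 -0.0003 0 0 0 0; -0.023 0 -0.0003 0 0 0 0; -0.030 0 -0.0003 0 0 0 0; -0.037 0 -0.0003 0 0 0 0; -0.044 0 -0.0003 0 0 0 0; -0.050 0 -0.0003 0 0 0 0"

```text
time_s: 6.6
position: [0.5319, 0.0865, 0.1454]
tcp_rot: [[0.048, 0.999, 0.004], [0.999, -0.048, 0.003], [0.003, 0.004, -1.0]]
force: [-0.6, 5.8, 8.5]
opening: 0.007
```

apply_moves:
  motion: "-0.004 0 0 0 0 0 0; -0.009 0 0 0 0 0 0; -0.014 -0.001 0 0 0 0 0; -0.019 -0.001 0 0 0 0 0; -0.024 -0.002 0 0 0 0 0; -0.029 -0.002 0 0 0 0 0; -0.033 -0.002 0 0 0 0 0; -0.036 -0.002 0 0 0 0 0"

```text
time_s: 7.6
position: [0.5282, 0.0507, 0.1454]
tcp_rot: [[0.048, 0.999, 0.004], [0.999, -0.048, 0.003], [0.003, 0.004, -1.0]]
force: [-0.0, 5.9, 7.2]
opening: 0.003
```

apply_moves:
  motion: "-0.003 0 0 0 0 0 0; -0.006 0 0 0 0 0 0; -0.009 0 0 0 0 0 0; -0.012 0 0 0 0 0 0; -0.015 0 0 0 0 0 0; -0.018 0 0 0 0 0 0; -0.020 0 0 0 0 0 0; -0.022 0 0 0 0 0 0"

```text
time_s: 8.6
position: [0.5255, 0.0268, 0.1436]
tcp_rot: [[0.047, 0.999, -0.001], [0.999, -0.047, -0.0], [-0.0, -0.001, -1.0]]
force: [0.4, -0.1, 0.4]
opening: 0.003
```

The force fell to zero and the tip dropped, so it is in the notch at chest y ≈ 14 mm. I'll centre it and press.

apply_moves:
  motion: "-0.002 0.001 0 0 0 0 0; -0.004 0.001 0.001 0 0 0 0; -0.004 0.001 0.003 0 0 0 0; -0.004 0.001 0.005 0 0 0 0; -0.004 0.001 0.007 0 0 0 0; -0.004 0.001 0.009 0 0 0 0; -0.004 0.001 0.011 0 0 0 0; -0.004 0.001 0.012 0 0 0 0"

```text
time_s: 9.6
position: [0.5264, 0.0231, 0.1326]
tcp_rot: [[0.046, 0.999, 0.0], [0.999, -0.046, -0.0], [-0.0, 0.0, -1.0]]
force: [-2.5, -0.1, 6.3]
opening: 0.002
```

The catch is moving against about 6 N, as expected. I'll press on to the stop.

apply_moves:
  motion: "0 0 0.001 0 0 0 0; 0 0 0.002 0 0 0 0; 0 0 0.003 0 0 0 0; 0 0 0.004 0 0 0 0; 0 0 0.005 0 0 0 0; 0 0 0.006 0 0 0 0; 0 0 0.006 0 0 0 0; 0 0 0.006 0 0 0 0"

```text
time_s: 10.6
position: [0.5265, 0.0231, 0.1292]
tcp_rot: [[0.046, 0.999, 0.001], [0.999, -0.046, -0.001], [-0.001, 0.001, -1.0]]
force: [-6.6, 0.0, 24.7]
opening: 0.003
```

The depth is 16.2 mm below the measured bar top, and the force has risen to 25 N. That is the hard stop, so I'll retreat straight up.

apply_moves:
  motion: "0 0 -0.003 0 0 0 0; 0 0 -0.01 0 0 0 0; 0 0 -0.025 0 0 0 0; 0 0 -0.045 0 0 0 0; 0 0 -0.07 0 0 0 0; 0 0 -0.095 0 0 0 0; 0 0 -0.115 0 0 0 0; 0 0 -0.12 0 0 0 0"

```text
time_s: 11.6
position: [0.5274, 0.0229, 0.2476]
tcp_rot: [[0.047, 0.999, 0.003], [0.999, -0.047, -0.001], [-0.0, 0.003, -1.0]]
force: [0.3, 0.2, -0.6]
opening: 0.005
```

apply_moves:
  motion: "0 -0.02 -0.01 0 0 0 0; 0 -0.04 -0.02 0 0 0 0; 0 -0.06 -0.03 0 0 0 0; 0 -0.08 -0.03 0 0 0 0; 0 -0.1 -0.03 0 0 0 0; 0 -0.11 -0.03 0 0 0 0; 0 -0.11 -0.03 0 0 0 0; 0 -0.11 -0.03 0 0 0 0"

```text
time_s: 12.6
position: [0.4175, 0.028, 0.2759]
tcp_rot: [[0.047, 0.999, 0.001], [0.999, -0.047, -0.0], [-0.0, 0.001, -1.0]]
force: [-0.0, 0.3, -0.1]
opening: 0.001
```

Run:
```python
from h import *
s=bot.read_state(); print({k:s[k] for k in('time_s','position','force','opening')})
for n in('side','top'):
    im=bot.capture(n); cv2.imwrite(f'pics/{n}2.png',im[:,:,::-1])
    if n=='side': cv2.imwrite('pics/sidecrop2.png',cv2.resize(im[160:290,205:345,::-1],None,fx=4.5,fy=4.5,interpolation=cv2.INTER_CUBIC))
    for t in('screwdriver','tin','wrench','oil_can','jar','mug','hammer'): print(n,t,bot.find_in(t,n)[:1])
```

```text
{'time_s': 12.6, 'position': array([0.41748885, 0.02798562, 0.27591941]), 'force': array([-0.03925288,  0.26564556, -0.14514394]), 'opening': 0.0008334699555316697}
side screwdriver [{'point': [0.6293, 0.0417, 0.1319], 'p': 0.86}]
side tin [{'point': [0.6582, -0.111, 0.1355], 'p': 0.87}]
side wrench [{'point': [0.7081, 0.0696, 0.1178], 'p': 0.76}]
side oil_can [{'point': [0.602, 0.4803, 0.1162], 'p': 0.93}]
side jar [{'point': [0.5401, -0.359, 0.0605], 'p': 0.65}]
side mug [{'point': [0.4505, 0.3765, 0.0531], 'p': 0.62}]
side hammer [{'point': [0.7035, -0.4486, 0.0206], 'p': 0.66}]
top screwdriver [{'point': [0.625, 0.0291, 0.1318], 'p': 0.64}]
top tin [{'point': [0.6565, -0.1039, 0.1271], 'p': 0.75}]
top wrench [{'point': [0.7092, 0.0634, 0.1185], 'p': 0.57}]
top oil_can [{'point': [0.6104, 0.4506, 0.1304], 'p': 0.64}]
top jar [{'point': [0.5457, -0.3686, 0.0842], 'p': 0.81}]
top mug [{'point': [0.4564, 0.3796, 0.0282], 'p': 0.63}]
top hammer [{'point': [0.6469, -0.4562, 0.0208], 'p': 0.95}]
```

View pics/sidecrop2.png

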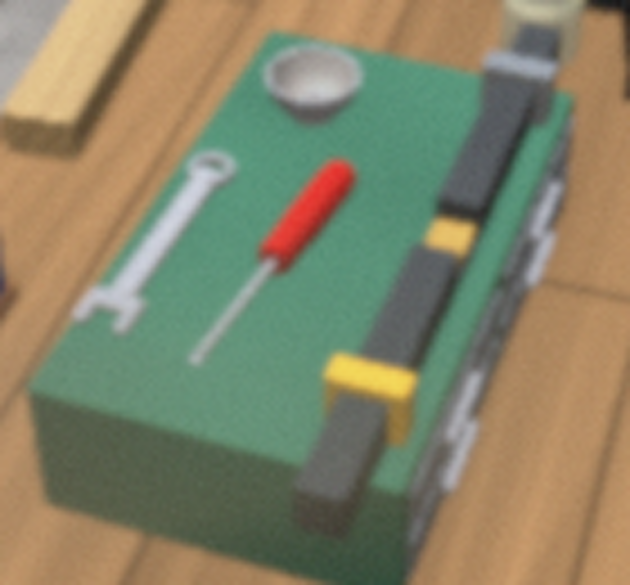

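View pics/top2.png

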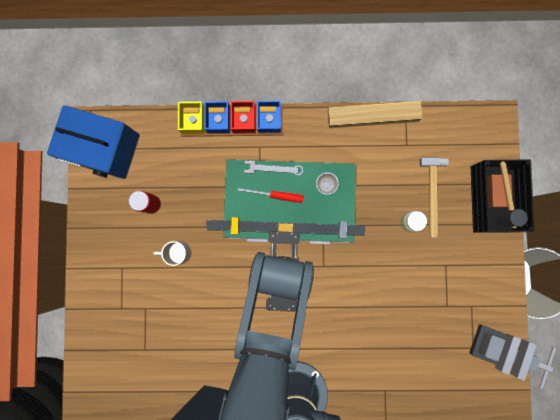

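The enlarged side view shows the catch sitting lower in the notch, at crop (451,237). Its visible top is smaller and it was at (449,230) before. In both views the loose things are at the same pixels as at the start, and the hand is clear.

```bash
python3 -c "
from rig import bot
print(bot.hand_in())"
```

```text
the job is handed in; nothing more can be done
None
```

The chest should be locked: the brass catch is pressed to its hard stop and the hand is clear. I handed the job in at about 13 s of the 58 s limit; no verdict is reported.

- **Sweep:** I touched the bar's top with the closed fingertips near the yellow guide, at chest y ≈ +123 mm. I then slid along it with about 7–11 N at each check. The force fell to zero and the tip dropped at chest y ≈ +14 mm, which matched the notch position from the cameras (about +10 mm).
- **Press:** The catch moved against about 6 N, then stopped at 25 N with the tip 16.2 mm below the bar's top. That matches fully down (16 mm). I lifted straight up and drew the hand back.
- **Last checks:** The force on the tool reads about zero, and the side view shows the catch sitting lower in the notch.
- **One disagreement:** The side camera's estimate for the hammer shifted by 24 mm (p about 0.6). The top camera (p above 0.9) shifted by only about 5 mm, the hammer is at the same pixels in the top pictures, and the arm never came down near it, so I took this as detector noise. All other estimates agreed to within about 8 mm.

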